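# Line up the kitchen canisters by height

### The job

Line the four canisters up on the board in order of height, one standing upright in the middle of each cork mat: the tallest on the mat nearest the green soap bottle, then steadily shorter, so that the shortest is on the mat nearest the blue mug. Don't tip any canister over, and leave the bottle and the mug standing where they are.

Things in the scene. Friction and masses are not known exactly. Their poses are not given: they have to be found in the camera images.
- can_black: tallest canister, loose: a plain upright white ceramic cylinder with a flat black lid of the same diameter, 58 mm in diameter, 94 mm high with the lid, about 300 g (0.8 to 1.25 times that). It starts upright on the worktop. Origin: centre of its underside, z up.
- can_blue: second tallest canister, loose: a plain upright white ceramic cylinder with a flat blue lid of the same diameter, 52 mm in diameter, 81 mm high with the lid, about 240 g (0.8 to 1.25 times that). It starts upright on the worktop. Origin: centre of its underside, z up.
- can_yellow: third tallest canister, loose: a plain upright white ceramic cylinder with a flat yellow lid of the same diameter, 46 mm in diameter, 68 mm high with the lid, about 180 g (0.8 to 1.25 times that). It starts upright on the worktop. Origin: centre of its underside, z up.
- can_red: shortest canister, loose: a plain upright white ceramic cylinder with a flat red lid of the same diameter, 40 mm in diameter, 55 mm high with the lid, about 130 g (0.8 to 1.25 times that). It starts upright on the worktop. Origin: centre of its underside, z up.
- mat1: round cork mat, fixed, first, at the left (+y) end of the row: 66 mm in diameter, 3 mm thick, lying on a fixed wooden board 10 mm thick, 130 mm wide and 620 mm long. The four mats lie in a row along the board about 90 mm apart (80 to 100). Origin: centre of the mat's underside (10 mm above the worktop); its top is 3 mm higher; its y axis runs along the board, z up.
- mat2: round cork mat, fixed, second from the left: 66 mm in diameter, 3 mm thick, lying on a fixed wooden board 10 mm thick, 130 mm wide and 620 mm long. The four mats lie in a row along the board about 90 mm apart (80 to 100). Origin: centre of the mat's underside (10 mm above the worktop); its top is 3 mm higher; its y axis runs along the board, z up.
- mat3: round cork mat, fixed, third from the left: 66 mm in diameter, 3 mm thick, lying on a fixed wooden board 10 mm thick, 130 mm wide and 620 mm long. The four mats lie in a row along the board about 90 mm apart (80 to 100). Origin: centre of the mat's underside (10 mm above the worktop); its top is 3 mm higher; its y axis runs along the board, z up.
- mat4: round cork mat, fixed, fourth, at the right (-y) end of the row: 66 mm in diameter, 3 mm thick, lying on a fixed wooden board 10 mm thick, 130 mm wide and 620 mm long. The four mats lie in a row along the board about 90 mm apart (80 to 100). Origin: centre of the mat's underside (10 mm above the worktop); its top is 3 mm higher; its y axis runs along the board, z up.
- soap: green dish-soap bottle with a white cap and pale label, 54 mm in diameter, 130 mm high, standing loose on the board beyond one end of the row of mats (either end), about 125 mm from the nearest mat's centre. To be left alone. Origin: centre of its underside, z up.
- mug: empty blue mug, 74 mm across, 85 mm high, with its handle roughly on the far side (+x; it lies along the mug's own +y), standing loose on the board beyond one end of the row of mats (either end), about 125 mm from the nearest mat's centre. To be left alone. Origin: centre of its underside, z up.

How it is judged:
At the end, for the whole second after the job is handed in: Each canister stands on its own mat, upright (within 0.1 rad), its centre within 12 mm of the mat's centre, resting on the mat and still: black lid on the mat nearest the soap bottle, then blue, yellow, and red on the mat nearest the mug (((horizontal distance between soap and mat1 below 0.22 m and horizontal distance between can_black and mat1 below 0.012 m and z of can_black in the frame of mat1 between 0 and 0.007 m and angle between each of can_black, can_blue, can_yellow, can_red's own z axis and vertical below 0.1 rad and linear speed of each of can_black, can_blue, can_yellow, can_red below 0.01 m/s and horizontal distance between can_blue and mat2 below 0.012 m and z of can_blue in the frame of mat2 between 0 and 0.007 m and horizontal distance between can_yellow and mat3 below 0.012 m and z of can_yellow in the frame of mat3 between 0 and 0.007 m and horizontal distance between can_red and mat4 below 0.012 m and z of can_red in the frame of mat4 between 0 and 0.007 m) or (horizontal distance between soap and mat4 below 0.22 m and horizontal distance between can_black and mat4 below 0.012 m and z of can_black in the frame of mat4 between 0 and 0.007 m and angle between each of can_black, can_blue, can_yellow, can_red's own z axis and vertical below 0.1 rad and linear speed of each of can_black, can_blue, can_yellow, can_red below 0.01 m/s and horizontal distance between can_blue and mat3 below 0.012 m and z of can_blue in the frame of mat3 between 0 and 0.007 m and horizontal distance between can_yellow and mat2 below 0.012 m and z of can_yellow in the frame of mat2 between 0 and 0.007 m and horizontal distance between can_red and mat1 below 0.012 m and z of can_red in the frame of mat1 between 0 and 0.007 m))); the robot touches nothing.
It fails at once if the soap bottle is pushed more than 20 mm or tipped (distance of soap from where it was at the start of the episode above 0.02 m or angle between soap's own z axis and vertical above 0.35 rad).
It fails at once if the mug is pushed more than 20 mm or tipped (distance of mug from where it was at the start of the episode above 0.02 m or angle between mug's own z axis and vertical above 0.35 rad).
It fails at once if a canister is tipped over (angle between any of can_black, can_blue, can_yellow, can_red's own z axis and vertical above 0.6 rad).
It also fails if it takes over 112 s, if anything falls off the work surface, if the arm or the gripper's body presses on something with over 40 N, if the wrist force passes 120 N, or if a joint passes its speed limit or range.

### The arm

A 7-joint arm with a two-finger parallel gripper is mounted at the origin on the work surface. World frame = base frame: x ahead of the robot, y to its left, z up, the work surface at z = 0. Lengths are in m, angles in rad, forces in N, time in s.
With the tool pointing down it reaches from about 0.425 to 0.825 m from the base axis. Payload 3.6 kg.
Tool frame: the origin (TCP) lies between the finger pads; the fingertips stand 17 mm ahead of it and the grasp point (between the pads) lies 2 mm behind it; z points along the fingers, y is the line along which they close (so a half turn about z gives the same grasp; the last joint's range is limited). The gripper opens to 93 mm and grips with 3 to 60 N. Pads are 15 mm wide; open, the fingers measure 128 mm over their backs; the gripper's body (75 mm by 188 mm) begins 65 mm behind the grasp point.
Start: joints at [1.135, 0.615, -0.013, 1.423, 0.008, 1.103, -0.04], TCP at [0.259, -0.596, 0.236] pointing down, gripper open.
Joint ranges: [-3.12, 3.12], [-0.3, 2.06], [-1.34, 1.32], [0.26, 2.42], [-1.36, 4.5], [0.01, 1.98], [-2.84, 2.84]. Speed limits (rad/s): [2.79, 2.79, 3.14, 3.14, 3.14, 3.14, 3.14].

### API

Orientations are given as [roll, pitch, yaw] about the fixed x, y, z axes, in that order (R = Rz(yaw) Ry(pitch) Rx(roll)).
In Python, from rig import sense, capture, camera_model, close_job gives the robot as it stands.
- The arm moves only by the tool arm_command, never from a script. Its argument "deltas" is a list of rows, each a list of 7 numbers: the shift along the tool's x, y, z in cm, then the turn, a rotation vector about the tool's x, y, z in degrees, then the closure, from 0 (fully open) to 1 (shut). A call has 1 to 5 rows; each row shifts and turns the commanded pose from where the row before left it, along the tool's axes as they then stand; what a row does not reach is not made up. A row lasts 1/10 s, in which the tool goes at most 50 mm and 8.59 degrees, less where a joint would pass 70% of its speed; a pose out of reach is approached as far as the arm can. A call is refused whole if a number of a shift passes 5 or a number of a turn 8.59, either way. A call with a gripper value outside its range is refused whole. The fingers move at their own pace and stop on an object; "squeeze" is the grip in N (left out, the last holds). Time passes only in rows, so rows that do not move let the fingers close. It gives the time, the measured TCP pose, the force, the opening and the grip force at its end, in the units of the state.
- sense(): the state, without advancing time (a new reading comes with each control period).
- capture(name): name is "side" or "top" or "wrist"; returns the picture (480x640x3 uint8, red, green, blue); there is no depth.
- camera_model(name): a dict with "fovy" (degrees; the focal length in pixels is half the picture's height over the tangent of half this angle, whatever the lens; pixels are square), "cx", "cy" (the principal point, pixels), "camera_from_world" (4x4, takes a point from world to camera coordinates). Camera axes: x right, y down, z forward; pixel columns grow to the right and rows downward; lengths in m; the calibration is good to about 2 mm. A picture is of the moment at which its call begins: read the wrist's pose just before it. camera_model takes no time and is no camera call; for the wrist camera it gives the pose at the moment of the call.
- close_job(): hands the job in; it is judged then, once.
The state is a dict: "clock": time; "qpos": joint angles; "joint_vel": joint speeds; "effort": joint torques, N m; "eef_pos": TCP position; "eef_rot": TCP orientation; "force": force on the tool from outside, world axes, zero at the start; "moment": the same for the moment, N m; "grip_width": opening from 0.0 (shut) to 1.0 (fully open); "grip_force": force on a finger pad.
Only numpy, scipy, OpenCV 4.12 (cv2) and the standard library are available. Lean on these libraries where they do the work, as an engineer would, in place of code of your own. Each camera call takes 0.05 s, during which the arm holds its last target. There are 200 camera calls.

## Working session

There is one attempt and no reset: what is moved stays moved. The work goes in short steps, Python scripts to look and compute and a tool call to move; the robot and the scene stay as the last step left them, time stands still between calls to the robot, and variables do not carry over. Pictures are saved under pics/ and viewed, at most 14 in all, crops included, and the job is handed in when it is done.

Besides the shell and the picture viewer there is one more tool, called after ">>>" in YAML: its name, and indented under it one key for each argument. arm_command: Moves the arm, as the interface text tells. Its arguments: {"type":"object","properties":{"deltas":{"type":"array"},"squeeze":{"type":"number"}},"required":["deltas"]}

```bash
mkdir -p pics
python3 - <<'E'
from rig import *
import cv2
for n in("top","side"):
    im=capture(n); cv2.imwrite(f"pics/{n}0.png",im[:,:,::-1]); print(n,camera_model(n))
print(sense())
E
```

```text
top {'fovy': 43.218629459624935, 'cx': 317.3958754084077, 'cy': 236.5273377595621, 'camera_from_world': array([[-2.19106688e-02, -9.99759707e-01, -6.71814030e-04,
         2.12757454e-02],
       [-9.77640501e-01,  2.15664658e-02, -2.09174422e-01,
         5.68026933e-01],
       [ 2.09138647e-01, -3.92635887e-03, -9.77878116e-01,
         9.67886391e-01],
       [ 0.00000000e+00,  0.00000000e+00,  0.00000000e+00,
         1.00000000e+00]])}
side {'fovy': 46.27777942997439, 'cx': 326.8753786365668, 'cy': 237.60224628532166, 'camera_from_world': array([[-0.98759994, -0.15609607,  0.01674467,  0.53907401],
       [-0.10929197,  0.60704087, -0.78711921,  0.07711367],
       [ 0.11270151, -0.77918894, -0.61657357,  1.09066436],
       [ 0.        ,  0.        ,  0.        ,  1.        ]])}
{'clock': 0.1, 'qpos': array([ 1.13446663,  0.61579968, -0.01264916,  1.42470329,  0.00814628,
        1.10339447, -0.04042416]), 'joint_vel': array([-0.00026172, -0.00222823,  0.00014456, -0.00322524,  0.00113558,
        0.00066301,  0.00102829]), 'effort': array([ 1.35125578e-03, -4.60038328e+01,  2.10106848e-01, -1.66244262e+01,
       -6.11341442e-02,  1.69781892e-02,  8.37412563e-05]), 'eef_pos': array([ 0.25874904, -0.59556305,  0.23462342]), 'eef_rot': array([-3.13933928e+00,  4.91561951e-05,  4.09918377e-01]), 'force': array([ 0.21521852,  0.01809382, -0.49394321]), 'moment': array([-0.00135227,  0.00101487, -0.03492202]), 'grip_force': 0.0, 'grip_width': 0.9991188434172348}
```

View pics/top0.png

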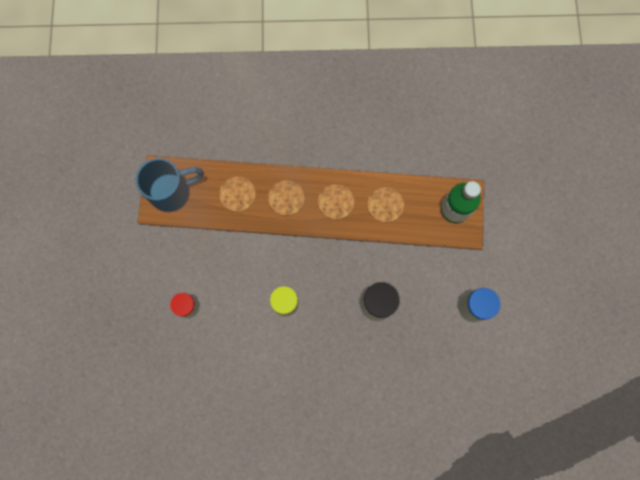

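View pics/side0.png

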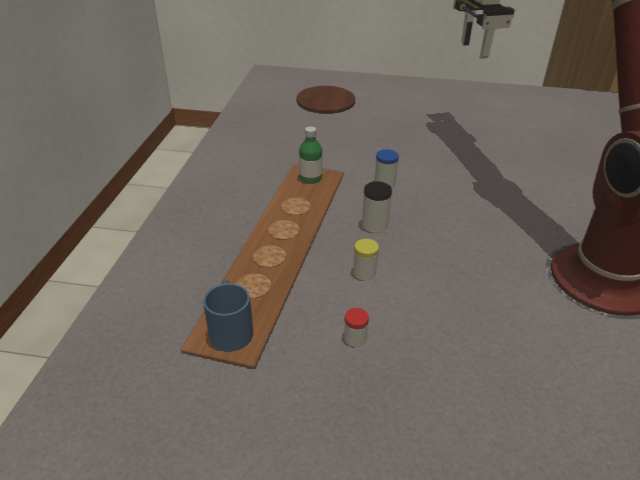

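The top view has the mug at the left (+y) end at (165,187) and the soap at the right at (462,200). The mats are at about (238,194), (286,197), (336,201) and (386,204). The lids are red (182,304), yellow (284,300), black (381,300) and blue (484,303). That gives red to mat1, yellow to mat2, blue to mat3 and black to mat4.

```bash
cat > h.py <<'E'
import numpy as np, cv2
from rig import *
def K(n):
    m=camera_model(n); f=240/np.tan(np.radians(m['fovy']/2)); return f,m['cx'],m['cy'],m['camera_from_world']
def ray(n,u,v,z):
    f,cx,cy,T=K(n); d=T[:3,:3].T@np.array([(u-cx)/f,(v-cy)/f,1]); o=-T[:3,:3].T@T[:3,3]
    return o+d*(z-o[2])/d[2]
def proj(n,p):
    f,cx,cy,T=K(n); q=T[:3,:3]@p+T[:3,3]; return np.array([cx+f*q[0]/q[2],cy+f*q[1]/q[2]])
def blob(n,im,lo,hi,box):
    h=cv2.cvtColor(im,cv2.COLOR_RGB2HSV); m=cv2.inRange(h,np.array(lo),np.array(hi)); x0,y0,x1,y1=box
    k=np.zeros_like(m); k[y0:y1,x0:x1]=m[y0:y1,x0:x1]
    c=max(cv2.findContours(k,cv2.RETR_EXTERNAL,cv2.CHAIN_APPROX_NONE)[0],key=cv2.contourArea)
    x,y,w,h=cv2.boundingRect(c); return x+(w-1)/2,y+(h-1)/2,w,h
E
python3 - <<'E'
from h import *
im=cv2.imread("pics/top0.png")[:,:,::-1].copy()
S={'red':((0,150,60),(8,255,255),(150,280,215,330),.055,.040),'yellow':((22,120,80),(40,255,255),(255,275,315,330),.068,.046),
'black':((0,0,0),(180,255,48),(350,270,412,330),.094,.058),'blue':((100,120,60),(125,255,255),(455,275,515,330),.081,.052)}
for n,(lo,hi,b,z,d) in S.items():
    u,v,w,h=blob("top",im,lo,hi,b); p=ray("top",u,v,z); print(n,u,v,w,h,p.round(4),'diam px exp',K("top")[0]*d/(K("top")[3][:3]@np.r_[p,1])[2], 'side px',proj("side",p).round(1), 'r',np.hypot(*p[:2]).round(3))
hs=cv2.cvtColor(im,cv2.COLOR_RGB2HSV)
print(hs[193,238],hs[197,286],hs[215,262],hs[203,310])
for i,(u,v) in enumerate([(237.5,193.5),(286.5,197.5),(336.5,201.5),(386,204.5)]):
    print('mat',i+1,ray("top",u,v,.013).round(4),proj("side",ray("top",u,v,.013)).round(1))
cv2.imwrite("pics/c1.png",cv2.resize(im[165:235,210:415,::-1],None,fx=3.9,fy=3.9,interpolation=cv2.INTER_CUBIC))
E
```

```text
red 182.0 304.0 23 23 [0.4595 0.2368 0.055 ] diam px exp 24.012620914170007 side px [356.8 315. ] r 0.517
yellow 283.5 300.0 28 29 [0.4611 0.067  0.068 ] diam px exp 27.939025600457015 side px [366.7 245. ] r 0.466Traceback (most recent call last):
  File "<stdin>", line 6, in <module>
  File "h.py", line 13, in blob
    c=max(cv2.findContours(k,cv2.RETR_EXTERNAL,cv2.CHAIN_APPROX_NONE)[0],key=cv2.contourArea)
ValueError: max() iterable argument is empty
```

Run:
```python
from h import *
im=cv2.imread("pics/top0.png")[:,:,::-1].copy()
hs=cv2.cvtColor(im,cv2.COLOR_RGB2HSV)
print(im[300,350:412:2,1],im[275:328:2,381,1])
S={'black':((0,0,0),(180,255,58),(350,270,412,330),.094,.058),'blue':((100,120,60),(125,255,255),(455,275,515,330),.081,.052)}
print(hs[193,238],hs[197,286],hs[215,262],hs[203,310])
for n,(lo,hi,b,z,d) in S.items():
  try:
    u,v,w,h=blob("top",im,lo,hi,b); p=ray("top",u,v,z); print(n,u,v,w,h,p.round(4),'diam px exp',K("top")[0]*d/(K("top")[3][:3]@np.r_[p,1])[2], 'side px',proj("side",p).round(1), 'r',np.hypot(*p[:2]).round(3))
  except Exception as e: print(n,e)
for i,(u,v) in enumerate([(237.5,193.5),(286.5,197.5),(336.5,201.5),(386,204.5)]):
    print('mat',i+1,ray("top",u,v,.013).round(4),proj("side",ray("top",u,v,.013)).round(1))
cv2.imwrite("pics/c1.png",cv2.resize(im[165:235,210:415,::-1],None,fx=3.9,fy=3.9,interpolation=cv2.INTER_CUBIC))
```

```text
[119 118 121 121 111  82  75  51  54  54  53  52  52  53  52  52  52  51
  52  51  51  51  51  51  61 112 124 123 121 121 121] [125 125 126 111  53  49  49  49  51  50  52  52  52  53  52  55  55  55
  54  55  54  58  94 114 120 122 120]
[ 15 144 177] [ 15 143 182] [ 14 166 155] [ 14 156 150]
black 380.5 299.5 34 34 [ 0.4556 -0.09    0.094 ] diam px exp 36.16808493796063 side px [377.8 188.3] r 0.464
blue 483.5 303.0 32 31 [ 0.4476 -0.2582  0.081 ] diam px exp 32.04062474270581 side px [387.1 154. ] r 0.517
mat 1 [0.6609 0.1509 0.013 ] [252.8 284.2]
mat 2 [0.6515 0.0626 0.013 ] [269.1 254.7]
mat 3 [ 0.6421 -0.0272  0.013 ] [283.6 228.2]
mat 4 [ 0.6345 -0.1159  0.013 ] [295.6 204.7]
```

View pics/c1.png

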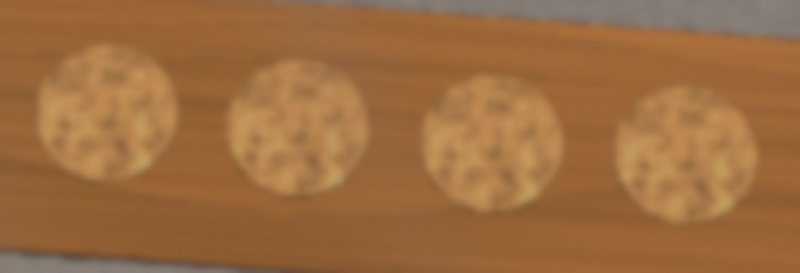

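The crop puts the mat centres at about (237.3,193.3), (286.0,197.2), (335.8,201.3) and (385.5,204.1) in full-picture pixels. That gives mat1 (.661,.151), mat2 (.652,.0635), mat3 (.6425,-.026) and mat4 (.635,-.115). I'll turn to yaw 90° so the gripper closes along x, then go over the blue canister.

>>> arm_command:
  deltas:
    - [0,0,0,0,0,-8.3,0]
    - [0,0,0,0,0,-8.3,0]
    - [0,0,0,0,0,-8.3,0]
    - [0,0,0,0,0,-8.3,0]
    - [0,0,0,0,0,-8.3,0]

```text
clock: 0.6
eef_pos: [0.2588, -0.5958, 0.235]
eef_rot: [-3.14, -0.001, 1.14]
force: [0.5, 0.1, 0.7]
grip_width: 1.0
grip_force: 0.0
```

>>> arm_command:
  deltas:
    - [0,0,0,0,0,-8.3,0]
    - [0,0,0,0,0,-8.3,0]
    - [0,0,0,0,0,-8.3,0]
    - [0,0,0,0,0,0,0]

```text
clock: 1.0
eef_pos: [0.2585, -0.596, 0.2349]
eef_rot: [-3.141, -0.002, 1.568]
force: [-0.6, 0.1, 0.5]
grip_width: 0.997
grip_force: 0.0
```

>>> arm_command:
  deltas:
    - [3.4,1.9,0,0,0,0,0]
    - [3.4,1.9,0,0,0,0,0]
    - [3.4,1.9,0,0,0,0,0]
    - [3.4,1.9,0,0,0,0,0]
    - [3.4,1.9,0,0,0,0,0]

```text
clock: 1.5
eef_pos: [0.3548, -0.4248, 0.2355]
eef_rot: [-3.141, -0.0, 1.565]
force: [0.6, 0.1, 0.1]
grip_width: 1.0
grip_force: 0.0
```

>>> arm_command:
  deltas:
    - [3.4,1.9,0,0,0,0,0]
    - [3.4,1.9,0,0,0,0,0]
    - [3.4,1.9,0,0,0,0,0]
    - [3.4,1.9,0,0,0,0,0]
    - [3.2,1.8,0,0,0,0,0]

```text
clock: 2.0
eef_pos: [0.4493, -0.2568, 0.2357]
eef_rot: [3.142, -0.0, 1.565]
force: [0.8, -0.2, -0.1]
grip_width: 0.996
grip_force: 0.0
```

>>> arm_command:
  deltas:
    - [0,0,0,0,0,0,0]
    - [0,0,0,0,0,0,0]

```text
clock: 2.2
eef_pos: [0.4489, -0.2579, 0.2356]
eef_rot: [-3.141, 0.0, 1.569]
force: [-0.6, -0.4, 0.3]
grip_width: 1.003
grip_force: 0.0
```

Run:
```python
from h import *
s=sense(); p=[proj("wrist",np.array(q)) for q in [(.4476,-.258,.081),(.4476,-.258,0)]]
print(s['eef_pos'],p, K("wrist"))
im=capture("wrist"); cv2.imwrite("pics/w0.png",im[:,:,::-1])
```

```text
[ 0.44885219 -0.25792001  0.23560059] [array([312.36337482, 224.79867321]), array([312.47292569, 201.53710495])] (np.float64(431.7934838045507), 313.07918650707865, 239.64577498686924, array([[ 9.99993862e-01, -3.48528923e-03,  3.58022510e-04,
        -4.49046381e-01],
       [-3.43696882e-03, -9.55994203e-01,  2.93365423e-01,
        -2.79675532e-01],
       [-6.80195906e-04, -2.93364853e-01, -9.56000314e-01,
         3.16285315e-01],
       [ 0.00000000e+00,  0.00000000e+00,  0.00000000e+00,
         1.00000000e+00]]))
```

View pics/w0.png

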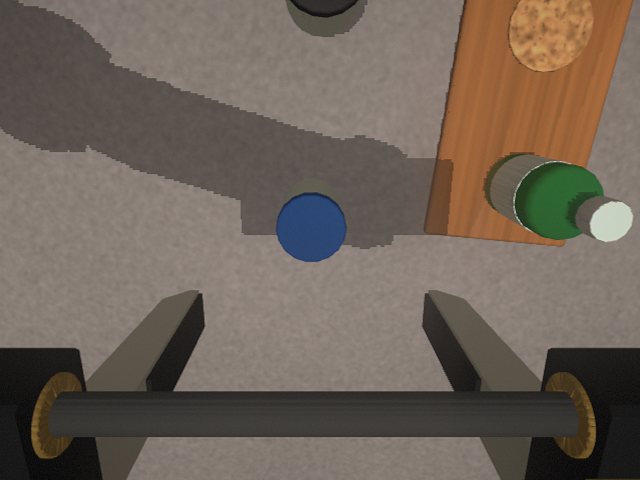

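The blue lid is at (311.5,227) in the wrist view and was predicted at (312.4,224.8), so it agrees to about 1 mm. I'll go down and grip.

>>> arm_command:
  deltas:
    - [-0.1,-0.1,3.8,0,0,0,0]
    - [0,0,3.8,0,0,0,0]
    - [0,0,3.8,0,0,0,0]
    - [0,0,3.8,0,0,0,0]
    - [0,0,3.8,0,0,0,0]

```text
clock: 2.75
eef_pos: [0.4465, -0.2621, 0.0442]
eef_rot: [-3.141, 0.002, 1.563]
force: [0.5, 0.0, 0.0]
grip_width: 1.0
grip_force: 0.0
```

>>> arm_command:
  deltas:
    - [0,0,0,0,0,0,0]
    - [0,0,0,0,0,0,0.3]
    - [0,0,0,0,0,0,0.5]
    - [0,0,0,0,0,0,1]
    - [0,0,0,0,0,0,1]
  squeeze: 25

```text
clock: 3.25
eef_pos: [0.4485, -0.2602, 0.0473]
eef_rot: [3.139, 0.002, 1.568]
force: [-0.8, 0.6, 0.2]
grip_width: 0.708
grip_force: 0.0
```

>>> arm_command:
  deltas:
    - [0,0,0,0,0,0,1]
    - [0,0,0,0,0,0,1]
    - [0,0,0,0,0,0,1]

```text
clock: 3.55
eef_pos: [0.4477, -0.2597, 0.0463]
eef_rot: [3.141, 0.001, 1.569]
force: [-2.1, 0.7, 5.4]
grip_width: 0.554
grip_force: 25.0
```

>>> arm_command:
  deltas:
    - [0,0,-1,0,0,0,1]
    - [0,0,-2.5,0,0,0,1]
    - [0,0,-3.5,0,0,0,1]
    - [0,0,-3.5,0,0,0,1]
    - [0,0,-1.5,0,0,0,1]

```text
clock: 4.05
eef_pos: [0.4489, -0.2598, 0.1687]
eef_rot: [3.137, 0.002, 1.569]
force: [1.0, -0.9, -2.3]
grip_width: 0.558
grip_force: 25.0
```

>>> arm_command:
  deltas:
    - [1,0.8,0,0,0,0,1]
    - [2,1.7,0,0,0,0,1]
    - [2.5,2.1,0,0,0,0,1]
    - [2.5,2.1,0,0,0,0,1]
    - [2.5,2.1,0,0,0,0,1]

```text
clock: 4.55
eef_pos: [0.5359, -0.1522, 0.164]
eef_rot: [-3.139, -0.002, 1.57]
force: [1.6, -0.1, -2.5]
grip_width: 0.555
grip_force: 25.0
```

>>> arm_command:
  deltas:
    - [2.5,2.1,0,0,0,0,1]
    - [2.5,2.1,0,0,0,0,1]
    - [2.5,2.1,0,0,0,0,1]
    - [2.3,2,0,0,0,0,1]
    - [2,1.6,0,0,0,0,1]

```text
clock: 5.05
eef_pos: [0.6351, -0.0334, 0.1634]
eef_rot: [-3.138, -0.002, 1.571]
force: [0.7, 0.3, -2.6]
grip_width: 0.558
grip_force: 25.0
```

>>> arm_command:
  deltas:
    - [1,0.8,0,0,0,0,1]
    - [0,0,0,0,0,0,1]
    - [0,0,0,0,0,0,1]
    - [0,0,0,0,0,0,1]

```text
clock: 5.45
eef_pos: [0.6421, -0.0292, 0.1652]
eef_rot: [-3.14, 0.002, 1.566]
force: [-0.2, 1.0, -2.9]
grip_width: 0.554
grip_force: 25.0
```

Run:
```python
from h import *
s=sense(); print(s['eef_pos'],s['eef_rot'],s['grip_width'])
for q in [(.661,.151,.013),(.652,.0635,.013),(.6425,-.026,.013)]: print(proj("wrist",np.array(q)))
im=capture("wrist"); cv2.imwrite("pics/w1.png",im[:,:,::-1])
```

```text
[ 0.64210135 -0.02924392  0.16518633] [-3.13975453e+00  1.82773615e-03  1.56616124e+00] 0.5542953119979115
[344.43214216 -65.44106405]
[328.7087016   89.25514135]
[314.92038093 220.8930931 ]
```

View pics/w1.png

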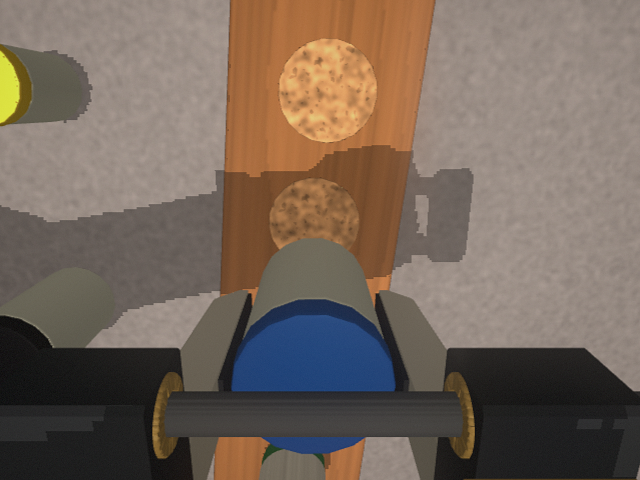

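Mat2's centre is at (328,90.5), predicted (328.7,89.3). Mat3's is at about (314.5,222), predicted (315,221). The map is good to under 1 mm and the can hangs straight, so I'll lower it.

>>> arm_command:
  deltas:
    - [0.3,0,3,0,0,0,1]
    - [0,0,3,0,0,0,1]
    - [0,0,2.5,0,0,0,1]
    - [0,0,1.2,0,0,0,1]
    - [0,0,0.5,0,0,0,1]

```text
clock: 6.0
eef_pos: [0.6423, -0.025, 0.0626]
eef_rot: [-3.14, 0.0, 1.567]
force: [0.4, 0.5, -2.4]
grip_width: 0.556
grip_force: 25.0
```

>>> arm_command:
  deltas:
    - [0,0,0.2,0,0,0,1]
    - [0,0,0,0,0,0,1]
    - [0,0,0,0,0,0,1]

```text
clock: 6.3
eef_pos: [0.6441, -0.0239, 0.063]
eef_rot: [3.139, -0.0, 1.569]
force: [-0.2, -0.1, -2.3]
grip_width: 0.556
grip_force: 25.0
```

>>> arm_command:
  deltas:
    - [-0.1,-0.1,0.15,0,0,0,1]
    - [0,0,0,0,0,0,1]

```text
clock: 6.5
eef_pos: [0.6422, -0.0252, 0.0606]
eef_rot: [3.141, 0.0, 1.568]
force: [0.3, -0.1, -3.0]
grip_width: 0.554
grip_force: 25.0
```

>>> arm_command:
  deltas:
    - [0,0,0.1,0,0,0,1]
    - [0,0,0,0,0,0,1]

```text
clock: 6.7
eef_pos: [0.6424, -0.0249, 0.0594]
eef_rot: [3.141, 0.0, 1.569]
force: [-0.4, -0.8, -1.4]
grip_width: 0.556
grip_force: 25.0
```

>>> arm_command:
  deltas:
    - [0,0,0.1,0,0,0,1]
    - [0,0,0,0,0,0,0.3]
    - [0,0,0,0,0,0,0.1]
    - [0,0,0,0,0,0,0]
    - [0,0,0,0,0,0,0]

```text
clock: 7.2
eef_pos: [0.6423, -0.0249, 0.0581]
eef_rot: [3.141, -0.0, 1.569]
force: [0.2, -0.8, 0.4]
grip_width: 0.845
grip_force: 0.0
```

>>> arm_command:
  deltas:
    - [0,0,0,0,0,0,0]
    - [0,0,0,0,0,0,0]
    - [0,0,-2,0,0,0,0]
    - [0,0,-4,0,0,0,0]
    - [0,0,-4,0,0,0,0]

```text
clock: 7.7
eef_pos: [0.6415, -0.0249, 0.1585]
eef_rot: [-3.139, -0.0, 1.569]
force: [0.6, 0.1, -0.8]
grip_width: 1.003
grip_force: 0.0
```

>>> arm_command:
  deltas:
    - [0,0,-3,0,0,0,0]
    - [0,0,0,0,0,0,0]

```text
clock: 7.9
eef_pos: [0.6453, -0.0244, 0.1937]
eef_rot: [3.131, -0.001, 1.569]
force: [0.6, 0.6, 0.5]
grip_width: 1.0
grip_force: 0.0
```

>>> arm_command:
  deltas:
    - [-0.6,-1.8,0,0,0,0,0]
    - [-1.2,-3.4,0,0,0,0,0]
    - [-1.4,-4,0,0,0,0,0]
    - [-1.4,-4,0,0,0,0,0]
    - [-1.2,-3.6,0,0,0,0,0]

```text
clock: 8.4
eef_pos: [0.4713, -0.0833, 0.1873]
eef_rot: [-3.139, 0.0, 1.568]
force: [0.2, -0.4, 0.5]
grip_width: 0.997
grip_force: 0.0
```

>>> arm_command:
  deltas:
    - [-0.7,-2,0,0,0,0,0]
    - [0,0,0,0,0,0,0]
    - [0,0,0,0,0,0,0]
    - [0,0,0,0,0,0,0]

```text
clock: 8.8
eef_pos: [0.4555, -0.0889, 0.1881]
eef_rot: [3.14, -0.001, 1.57]
force: [0.7, -0.4, -0.2]
grip_width: 0.998
grip_force: 0.0
```

Run:
```python
from h import *
s=sense(); print(s['eef_pos'])
im=capture("wrist"); cv2.imwrite("pics/w2.png",im[:,:,::-1])
print(proj("wrist",np.array((.4556,-.0895,.094))))
```

```text
[ 0.45550496 -0.08890301  0.18811488]
[314.32434903 252.45533381]
```

View pics/w2.png

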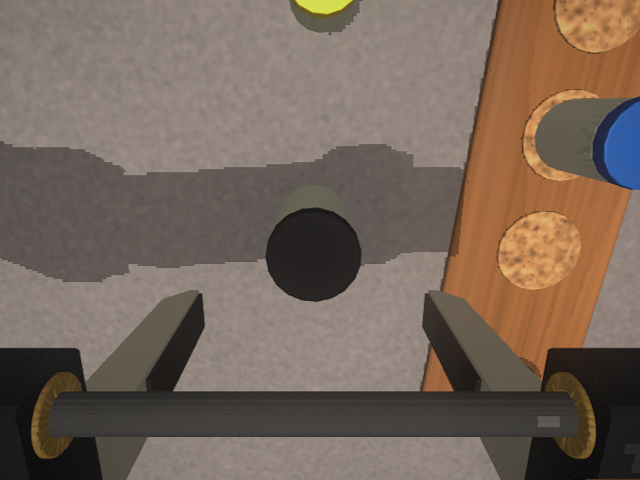

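The black lid is at (313.5,254), predicted (314.3,252.5), and blue stands upright on its mat. I'll grip black and carry it to mat4.

>>> arm_command:
  deltas:
    - [-0.1,0,2.2,0,0,0,0]
    - [0,0,3,0,0,0,0]
    - [0,0,3,0,0,0,0]
    - [0,0,3,0,0,0,0]
    - [0,0,2,0,0,0,0]

```text
clock: 9.35
eef_pos: [0.4545, -0.0897, 0.0541]
eef_rot: [-3.14, -0.001, 1.57]
force: [-0.1, -0.2, 0.6]
grip_width: 1.004
grip_force: 0.0
```

>>> arm_command:
  deltas:
    - [0,0,0,0,0,0,0]
    - [0,0,0,0,0,0,0.3]
    - [0,0,0,0,0,0,0.5]
    - [0,0,0,0,0,0,1]
    - [0,0,0,0,0,0,1]

```text
clock: 9.85
eef_pos: [0.4547, -0.0907, 0.0571]
eef_rot: [3.14, 0.0, 1.569]
force: [0.3, -0.3, -0.4]
grip_width: 0.702
grip_force: 0.0
```

>>> arm_command:
  deltas:
    - [0,0,0,0,0,0,1]
    - [0,0,0,0,0,0,1]
    - [0,0,0,0,0,0,1]

```text
clock: 10.15
eef_pos: [0.4548, -0.0907, 0.0568]
eef_rot: [3.14, 0.0, 1.569]
force: [1.2, -0.1, 6.0]
grip_width: 0.62
grip_force: 25.0
```

>>> arm_command:
  deltas:
    - [0,0,-1,0,0,0,1]
    - [0,0,-2.5,0,0,0,1]
    - [0,0,-3.5,0,0,0,1]
    - [0,0,-3.5,0,0,0,1]
    - [0,0,-1.5,0,0,0,1]

```text
clock: 10.65
eef_pos: [0.4544, -0.0905, 0.1789]
eef_rot: [3.139, 0.0, 1.569]
force: [0.7, 0.9, -2.5]
grip_width: 0.616
grip_force: 25.0
```

>>> arm_command:
  deltas:
    - [-0.2,1.2,0,0,0,0,1]
    - [-0.3,2.4,0,0,0,0,1]
    - [-0.4,3,0,0,0,0,1]
    - [-0.4,3,0,0,0,0,1]
    - [-0.4,3,0,0,0,0,1]

```text
clock: 11.15
eef_pos: [0.5797, -0.108, 0.1757]
eef_rot: [-3.139, -0.0, 1.569]
force: [0.6, -0.9, -2.4]
grip_width: 0.623
grip_force: 25.0
```

>>> arm_command:
  deltas:
    - [-0.4,2.6,0,0,0,0,1]
    - [-0.3,2,0,0,0,0,1]
    - [-0.1,0.9,0,0,0,0,1]
    - [0,0,0,0,0,0,1]
    - [0,0,0,0,0,0,1]

```text
clock: 11.65
eef_pos: [0.6334, -0.1157, 0.1757]
eef_rot: [-3.139, -0.0, 1.569]
force: [-0.4, 0.3, -2.4]
grip_width: 0.618
grip_force: 25.0
```

>>> arm_command:
  deltas:
    - [0,0,1,0,0,0,1]
    - [0,0,2.5,0,0,0,1]
    - [0,0,3,0,0,0,1]
    - [0,0,2.5,0,0,0,1]
    - [0,0,1,0,0,0,1]

```text
clock: 12.15
eef_pos: [0.6318, -0.1158, 0.073]
eef_rot: [-3.135, -0.001, 1.569]
force: [-0.3, -0.2, -2.2]
grip_width: 0.622
grip_force: 25.0
```

>>> arm_command:
  deltas:
    - [0,0,0.4,0,0,0,1]
    - [0,0,0,0,0,0,1]
    - [0,0,0,0,0,0,1]

```text
clock: 12.45
eef_pos: [0.636, -0.1159, 0.0736]
eef_rot: [3.139, 0.0, 1.569]
force: [-0.1, 0.8, -1.6]
grip_width: 0.618
grip_force: 25.0
```

>>> arm_command:
  deltas:
    - [0,0,0.2,0,0,0,1]
    - [0,0,0,0,0,0,1]

```text
clock: 12.65
eef_pos: [0.6353, -0.116, 0.0709]
eef_rot: [3.14, 0.0, 1.569]
force: [0.8, -0.1, -2.5]
grip_width: 0.62
grip_force: 25.0
```

>>> arm_command:
  deltas:
    - [0,0,0.1,0,0,0,1]
    - [0,0,0,0,0,0,1]

```text
clock: 12.85
eef_pos: [0.6353, -0.116, 0.0699]
eef_rot: [3.141, 0.0, 1.569]
force: [0.3, 0.1, 0.5]
grip_width: 0.621
grip_force: 25.0
```

>>> arm_command:
  deltas:
    - [0,0,0,0,0,0,0.33]
    - [0,0,0,0,0,0,0.2]
    - [0,0,0,0,0,0,0]
    - [0,0,0,0,0,0,0]
    - [0,0,0,0,0,0,0]

```text
clock: 13.35
eef_pos: [0.635, -0.1159, 0.0692]
eef_rot: [3.142, -0.0, 1.569]
force: [-0.0, 0.4, 0.5]
grip_width: 0.96
grip_force: 0.0
```

>>> arm_command:
  deltas:
    - [0,0,0,0,0,0,0]
    - [0,0,-2,0,0,0,0]
    - [0,0,-4,0,0,0,0]
    - [0,0,-4,0,0,0,0]
    - [0,0,-3,0,0,0,0]

```text
clock: 13.85
eef_pos: [0.6357, -0.1158, 0.2019]
eef_rot: [3.139, 0.0, 1.569]
force: [0.2, -0.0, 0.6]
grip_width: 1.001
grip_force: 0.0
```

>>> arm_command:
  deltas:
    - [1.8,-1.7,0,0,0,0,0]
    - [3,-2.9,0,0,0,0,0]
    - [3.3,-3.2,0,0,0,0,0]
    - [3.3,-3.2,0,0,0,0,0]
    - [3.3,-3.1,0,0,0,0,0]

```text
clock: 14.35
eef_pos: [0.4928, 0.0325, 0.1994]
eef_rot: [3.141, -0.0, 1.568]
force: [1.4, 0.1, -0.4]
grip_width: 0.996
grip_force: 0.0
```

>>> arm_command:
  deltas:
    - [2.5,-2.3,0,0,0,0,0]
    - [1,-1,0,0,0,0,0]
    - [0,0,0,0,0,0,0]
    - [0,0,0,0,0,0,0]

```text
clock: 14.75
eef_pos: [0.4627, 0.0652, 0.1993]
eef_rot: [3.14, 0.001, 1.567]
force: [-0.3, -0.2, 0.4]
grip_width: 0.999
grip_force: 0.0
```

Run:
```python
from h import *
s=sense(); print(s['eef_pos'],s['eef_rot'])
im=capture("wrist"); cv2.imwrite("pics/w3.png",im[:,:,::-1])
u,v,w,h=blob("wrist",im,(22,120,60),(40,255,255),(150,100,480,340)); print(u,v,w,h,ray("wrist",u,v,.068),proj("wrist",np.array((.461,.067,.068))))
```

```text
[0.46274028 0.06516035 0.1993175 ] [3.14008908e+00 6.76770625e-04 1.56692890e+00]
311.0 230.0 67 67 [0.46104767 0.06734469 0.068     ] [310.93330773 230.49245369]
```

>>> arm_command:
  deltas:
    - [0.2,-0.2,2.1,0,0,0,0]
    - [0,0,4,0,0,0,0]
    - [0,0,4,0,0,0,0]
    - [0,0,4,0,0,0,0]
    - [0,0,2,0,0,0,0]

```text
clock: 15.3
eef_pos: [0.4594, 0.0662, 0.0349]
eef_rot: [-3.138, 0.002, 1.565]
force: [-1.7, -1.2, 0.5]
grip_width: 0.997
grip_force: 0.0
```

>>> arm_command:
  deltas:
    - [0,0,0,0,0,0,0.2]
    - [0,0,0,0,0,0,0.4]
    - [0,0,0,0,0,0,0.6]
    - [0,0,0,0,0,0,1]
    - [0,0,0,0,0,0,1]

```text
clock: 15.8
eef_pos: [0.4602, 0.0684, 0.0392]
eef_rot: [3.139, -0.0, 1.568]
force: [0.5, -0.9, 0.9]
grip_width: 0.621
grip_force: 0.0
```

>>> arm_command:
  deltas:
    - [0,0,0,0,0,0,1]
    - [0,0,0,0,0,0,1]
    - [0,0,0,0,0,0,1]

```text
clock: 16.1
eef_pos: [0.4601, 0.0686, 0.0388]
eef_rot: [3.14, -0.0, 1.569]
force: [1.7, -0.1, 4.9]
grip_width: 0.493
grip_force: 25.0
```

>>> arm_command:
  deltas:
    - [0,0,-1,0,0,0,1]
    - [0,0,-2.5,0,0,0,1]
    - [0,0,-3.5,0,0,0,1]
    - [0,0,-3.5,0,0,0,1]
    - [0,0,-1.5,0,0,0,1]

```text
clock: 16.6
eef_pos: [0.46, 0.0688, 0.1611]
eef_rot: [3.138, -0.001, 1.569]
force: [1.4, -0.1, -0.8]
grip_width: 0.492
grip_force: 25.0
```

>>> arm_command:
  deltas:
    - [0,1.2,0,0,0,0,1]
    - [-0.1,2.6,0,0,0,0,1]
    - [-0.1,3.2,0,0,0,0,1]
    - [-0.1,3.2,0,0,0,0,1]
    - [-0.1,3.2,0,0,0,0,1]

```text
clock: 17.1
eef_pos: [0.5935, 0.0639, 0.1582]
eef_rot: [-3.14, 0.0, 1.569]
force: [1.2, -0.2, -0.7]
grip_width: 0.489
grip_force: 25.0
```

>>> arm_command:
  deltas:
    - [0,2.8,0,0,0,0,1]
    - [0,2,0,0,0,0,1]
    - [0,1,0,0,0,0,1]
    - [0,0,0,0,0,0,1]
    - [0,0,0,0,0,0,1]

```text
clock: 17.6
eef_pos: [0.6501, 0.064, 0.1577]
eef_rot: [-3.139, 0.0, 1.569]
force: [-0.8, -0.5, -1.6]
grip_width: 0.494
grip_force: 25.0
```

>>> arm_command:
  deltas:
    - [0,0,1,0,0,0,1]
    - [0,0,2.5,0,0,0,1]
    - [0,0,3,0,0,0,1]
    - [0,0,2.5,0,0,0,1]
    - [0,0,1,0,0,0,1]

```text
clock: 18.1
eef_pos: [0.6483, 0.0635, 0.055]
eef_rot: [-3.135, 0.001, 1.569]
force: [-0.9, -0.9, -1.6]
grip_width: 0.491
grip_force: 25.0
```

>>> arm_command:
  deltas:
    - [0,0,0.5,0,0,0,1]
    - [0,0,0,0,0,0,1]
    - [0,0,0,0,0,0,1]

```text
clock: 18.4
eef_pos: [0.6523, 0.0644, 0.0545]
eef_rot: [3.139, -0.001, 1.569]
force: [-0.7, -0.1, -1.4]
grip_width: 0.49
grip_force: 25.0
```

Contact is expected at about 0.052.

>>> arm_command:
  deltas:
    - [0,0,0.2,0,0,0,1]
    - [0,0,0,0,0,0,1]

```text
clock: 18.6
eef_pos: [0.6519, 0.0642, 0.0519]
eef_rot: [3.14, -0.0, 1.569]
force: [0.7, 0.6, -1.1]
grip_width: 0.495
grip_force: 25.0
```

>>> arm_command:
  deltas:
    - [0,0,0.1,0,0,0,1]
    - [0,0,0,0,0,0,1]

```text
clock: 18.8
eef_pos: [0.6519, 0.0641, 0.0519]
eef_rot: [3.14, 0.0, 1.569]
force: [-1.9, -1.3, 5.3]
grip_width: 0.491
grip_force: 25.0
```

>>> arm_command:
  deltas:
    - [0,0,-0.05,0,0,0,0.46]
    - [0,0,0,0,0,0,0.3]
    - [0,0,0,0,0,0,0]
    - [0,0,0,0,0,0,0]
    - [0,0,0,0,0,0,0]

```text
clock: 19.3
eef_pos: [0.6513, 0.064, 0.0505]
eef_rot: [-3.141, -0.0, 1.569]
force: [-0.4, 0.6, 0.3]
grip_width: 0.838
grip_force: 0.0
```

>>> arm_command:
  deltas:
    - [0,0,0,0,0,0,0]
    - [0,0,-2,0,0,0,0]
    - [0,0,-4,0,0,0,0]
    - [0,0,-4,0,0,0,0]
    - [0,0,-4,0,0,0,0]

```text
clock: 19.8
eef_pos: [0.6511, 0.064, 0.192]
eef_rot: [-3.141, -0.0, 1.569]
force: [1.1, 1.9, -0.6]
grip_width: 1.002
grip_force: 0.0
```

>>> arm_command:
  deltas:
    - [1.6,-1.7,0,0,0,0,0]
    - [2.8,-3.2,0,0,0,0,0]
    - [3.1,-3.5,0,0,0,0,0]
    - [3.1,-3.5,0,0,0,0,0]
    - [3.1,-3.4,0,0,0,0,0]

```text
clock: 20.3
eef_pos: [0.4971, 0.2024, 0.1909]
eef_rot: [3.141, -0.0, 1.569]
force: [-0.1, 1.0, -0.3]
grip_width: 1.002
grip_force: 0.0
```

>>> arm_command:
  deltas:
    - [2.4,-2.7,0,0,0,0,0]
    - [1.1,-1.2,0,0,0,0,0]
    - [0,0,0,0,0,0,0]
    - [0,0,0,0,0,0,0]

```text
clock: 20.7
eef_pos: [0.4604, 0.2358, 0.1908]
eef_rot: [3.141, 0.001, 1.568]
force: [0.5, -0.3, -0.1]
grip_width: 0.999
grip_force: 0.0
```

Run:
```python
from h import *
s=sense(); print(s['eef_pos'],s['eef_rot'])
im=capture("wrist"); cv2.imwrite("pics/w4.png",im[:,:,::-1])
u,v,w,h=blob("wrist",im,(0,150,50),(8,255,255),(150,100,480,340)); print(u,v,w,h,ray("wrist",u,v,.055))
```

```text
[0.46044831 0.23583674 0.19080946] [3.14061822e+00 5.60409030e-04 1.56837966e+00]
311.5 228.0 56 57 [0.45938059 0.23787248 0.055     ]
```

>>> arm_command:
  deltas:
    - [0.2,-0.1,1.9,0,0,0,0]
    - [0,0,4,0,0,0,0]
    - [0,0,4,0,0,0,0]
    - [0,0,4,0,0,0,0]
    - [0,0,1.9,0,0,0,0]

```text
clock: 21.25
eef_pos: [0.4588, 0.2355, 0.0293]
eef_rot: [-3.138, 0.004, 1.565]
force: [0.4, -0.6, 0.8]
grip_width: 0.999
grip_force: 0.0
```

>>> arm_command:
  deltas:
    - [0,0,0,0,0,0,0.2]
    - [0,0,0,0,0,0,0.4]
    - [0,0,0,0,0,0,0.6]
    - [0,0,0,0,0,0,1]
    - [0,0,0,0,0,0,1]

```text
clock: 21.75
eef_pos: [0.4595, 0.2387, 0.0338]
eef_rot: [3.14, -0.001, 1.568]
force: [-1.4, 0.3, -0.5]
grip_width: 0.622
grip_force: 0.0
```

>>> arm_command:
  deltas:
    - [0,0,0,0,0,0,1]
    - [0,0,0,0,0,0,1]
    - [0,0,0,0,0,0,1]
    - [0,0,0,0,0,0,1]

```text
clock: 22.15
eef_pos: [0.459, 0.2386, 0.0331]
eef_rot: [3.141, -0.0, 1.569]
force: [-1.3, -0.8, 3.4]
grip_width: 0.43
grip_force: 25.0
```

>>> arm_command:
  deltas:
    - [0,0,-1,0,0,0,1]
    - [0,0,-2.5,0,0,0,1]
    - [0,0,-3.5,0,0,0,1]
    - [0,0,-3.5,0,0,0,1]
    - [0,0,-1.5,0,0,0,1]

```text
clock: 22.65
eef_pos: [0.4596, 0.2393, 0.156]
eef_rot: [3.137, -0.003, 1.569]
force: [-0.2, 0.9, -1.6]
grip_width: 0.423
grip_force: 25.0
```

>>> arm_command:
  deltas:
    - [-0.6,1.3,0,0,0,0,1]
    - [-1.2,2.7,0,0,0,0,1]
    - [-1.5,3.4,0,0,0,0,1]
    - [-1.5,3.4,0,0,0,0,1]
    - [-1.4,3.4,0,0,0,0,1]

```text
clock: 23.15
eef_pos: [0.6018, 0.1736, 0.1509]
eef_rot: [-3.139, 0.002, 1.568]
force: [0.4, 1.0, -1.0]
grip_width: 0.424
grip_force: 25.0
```

>>> arm_command:
  deltas:
    - [-1.3,3,0,0,0,0,1]
    - [-0.9,2,0,0,0,0,1]
    - [-0.3,1,0,0,0,0,1]
    - [0,0,0,0,0,0,1]
    - [0,0,0,0,0,0,1]

```text
clock: 23.65
eef_pos: [0.6591, 0.1518, 0.1518]
eef_rot: [-3.139, -0.0, 1.57]
force: [-1.0, -0.3, -0.9]
grip_width: 0.428
grip_force: 25.0
```

>>> arm_command:
  deltas:
    - [0,0,1,0,0,0,1]
    - [0,0,2.5,0,0,0,1]
    - [0,0,3,0,0,0,1]
    - [0,0,2.5,0,0,0,1]
    - [0,0,1,0,0,0,1]

```text
clock: 24.15
eef_pos: [0.6574, 0.1512, 0.0495]
eef_rot: [-3.135, 0.002, 1.571]
force: [-0.8, -0.6, -0.7]
grip_width: 0.421
grip_force: 25.0
```

>>> arm_command:
  deltas:
    - [0,0,0.5,0,0,0,1]
    - [0,0,0,0,0,0,1]
    - [0,0,0,0,0,0,1]

```text
clock: 24.45
eef_pos: [0.6614, 0.1516, 0.0491]
eef_rot: [3.139, -0.001, 1.569]
force: [-0.5, 0.2, -1.2]
grip_width: 0.425
grip_force: 25.0
```

>>> arm_command:
  deltas:
    - [0,0,0.2,0,0,0,1]
    - [0,0,0,0,0,0,1]

```text
clock: 24.65
eef_pos: [0.6609, 0.1511, 0.0465]
eef_rot: [3.14, -0.0, 1.569]
force: [0.1, -0.6, -1.5]
grip_width: 0.425
grip_force: 25.0
```

>>> arm_command:
  deltas:
    - [0,0,0.1,0,0,0,1]
    - [0,0,0,0,0,0,1]

```text
clock: 24.85
eef_pos: [0.661, 0.1511, 0.0461]
eef_rot: [3.14, -0.0, 1.569]
force: [-1.8, -1.4, 5.1]
grip_width: 0.424
grip_force: 25.0
```

Contact. I'll release, go up, and pull back to clear the top view.

>>> arm_command:
  deltas:
    - [0,0,-0.05,0,0,0,0.53]
    - [0,0,0,0,0,0,0.4]
    - [0,0,0,0,0,0,0.1]
    - [0,0,0,0,0,0,0]
    - [0,0,0,0,0,0,0]

```text
clock: 25.35
eef_pos: [0.6605, 0.151, 0.045]
eef_rot: [-3.141, -0.0, 1.569]
force: [0.6, -0.8, -0.3]
grip_width: 0.767
grip_force: 0.0
```

>>> arm_command:
  deltas:
    - [0,0,0,0,0,0,0]
    - [0,0,-2,0,0,0,0]
    - [0,0,-4,0,0,0,0]
    - [0,0,-4,0,0,0,0]
    - [0,0,-4,0,0,0,0]

```text
clock: 25.85
eef_pos: [0.6603, 0.151, 0.1865]
eef_rot: [-3.141, -0.0, 1.569]
force: [0.7, -0.2, -0.3]
grip_width: 0.997
grip_force: 0.0
```

>>> arm_command:
  deltas:
    - [1.5,-1.5,-2,0,0,0,0]
    - [3,-3,-2,0,0,0,0]
    - [4,-3,0,0,0,0,0]
    - [4,-3,0,0,0,0,0]
    - [4,-3,0,0,0,0,0]

```text
clock: 26.35
eef_pos: [0.5247, 0.3175, 0.2257]
eef_rot: [3.141, -0.001, 1.568]
force: [-0.1, 0.7, 0.4]
grip_width: 1.004
grip_force: 0.0
```

>>> arm_command:
  deltas:
    - [4,-3,0,0,0,0,0]
    - [4,-2,0,0,0,0,0]
    - [3,0,0,0,0,0,0]
    - [0,0,0,0,0,0,0]

```text
clock: 26.75
eef_pos: [0.4725, 0.4323, 0.2254]
eef_rot: [-3.14, -0.005, 1.577]
force: [0.3, 0.2, -0.1]
grip_width: 0.999
grip_force: 0.0
```

Run:
```python
from h import *
im=capture("top"); cv2.imwrite("pics/top1.png",im[:,:,::-1])
for n,q in dict(red=(.661,.151,.068),yel=(.652,.0635,.081),blue=(.6425,-.026,.094),black=(.635,-.115,.107)).items(): print(n,proj("top",np.array(q)).round(1))
cv2.imwrite("pics/c2.png",cv2.resize(im[140:240,130:500,::-1],None,fx=2.1,fy=2.1,interpolation=cv2.INTER_CUBIC))
S={'red':((0,150,60),(8,255,255),(210,150,265,215),.068),'yellow':((22,170,80),(40,255,255),(260,150,315,220),.081),
'black':((0,0,0),(180,255,62),(360,150,412,215),.107),'blue':((100,120,60),(125,255,255),(310,150,365,220),.094)}
for n,(lo,hi,b,z) in S.items(): u,v,w,h=blob("top",im,lo,hi,b); print(n,u,v,w,h,ray("top",u,v,z).round(4))
```

```text
red [233.3 184.5]
yel [284.  186.3]
blue [337.3 188.4]
black [391.7 189.3]
red 233.5 185.0 24 23 [0.6602 0.1507 0.068 ]
yellow 284.0 186.5 27 26 [0.6516 0.0634 0.081 ]
black 391.5 190.0 34 33 [ 0.6339 -0.1146  0.107 ]
blue 337.0 189.0 29 29 [ 0.6414 -0.0255  0.094 ]
```

View pics/c2.png

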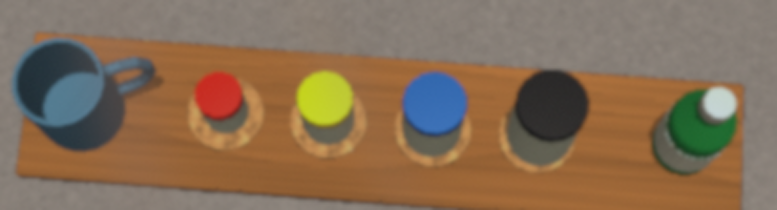

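The crop shows red at (219,95), yellow (325,98), blue (435,103) and black (552,105), all upright and within about 1 mm of their mat centres. The mug and the soap are undisturbed, and the arm is clear.

```bash
python3 -c "
from rig import *
print(close_job())"
```

```text
the job is handed in; nothing more can be done
None
```

The job is handed in at about 27 s on the clock: by the final top picture, black, blue, yellow and red stand upright in order from the soap to the mug, each within about 1 mm of its mat's centre, with the bottle and mug undisturbed.

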